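Swap the loading trays of two analyser bays

TASK

Only one loading tray may stand out at a time: first push the empty tray with the yellow lip fully home into its bay, then hook a fingertip behind the blue lip and draw the blue tray out to its stop, smoothly, so that its two reagent bottles stay standing in their pockets. Work with the fingertips only, without pinching a lip or lifting anything, leave the other things on the bench where they are, and finish clear of everything.

Things in the scene. Friction and masses are not known exactly. Their poses are not given: they have to be found in the camera images.
- yellow_tray (a joint): how far the empty yellow-lipped tray stands out of its bay, m: 0 fully home (hard stop), 0.10 fully out (hard stop); it starts partly or nearly fully out. It slides level with about 1.5 N of friction (plus light damping) and stays where it is left
- blue_tray (a joint): how far the blue-lipped tray stands out of its bay, m: 0 fully home, 0.10 fully out (hard stop); starts at 0. Slides level with about 1.5 N of friction (plus light damping) and stays where it is left
- yellow_lip_top (a point): middle of the top edge of the yellow lip (half-way through its 10 mm thickness), 58 mm above the bench; it moves with the tray. x axis level, pointing into the bay (the tray is pushed home along +x and comes out along -x), y along the lip, z up. The lip is 92 mm wide (y), 10 mm thick, and rises 38 mm above the tray's floor, whose top is 20 mm above the bench
- blue_lip_top (a point): middle of the top edge of the blue lip; same lip, height, floor and axes as the yellow one; the tray is drawn out along -x. Behind the lip lies a free well, open from above: 56 mm long from the lip's back to the bottle pockets' wall (36 mm above the bench), 108 mm wide between the bay's side rails (36 mm high)
- blue_bay: the fixed bay of the blue tray, white with blue stripes, on the bench: an open channel 260 mm long (x), 124 mm wide, side rails 36 mm high, its rear half under a housing 82 mm high. Origin at the centre of its underside; x points to the rear, the tray comes out to -x. With the tray home the lip's middle plane is 125 mm in front of the origin
- yellow_bay: the fixed bay of the yellow tray, same build, size and axes as blue_bay; the two stand side by side, either may be the left one
- reagent0_mid (a point): centre of an amber reagent bottle with red cap, diameter 32 mm, 55 mm high, about 60 g, standing loose in a 16 mm deep pocket of the blue tray (2 to 3 mm play); top 75 mm above the bench, axis 85 mm behind the lip's middle plane
- reagent1_mid (a point): centre of the same kind of bottle with green cap, beside the first, 40 mm away across the tray
- sanitiser_mid (a point): centre of a loose clear sanitiser bottle, diameter 48 mm, 120 mm high, standing on the bench: leave alone
- specimen_mid (a point): centre of a loose specimen jar with orange cap, diameter 52 mm, 60 mm high, standing on the bench: leave alone
- mouse: loose black computer mouse on the bench, 105 x 60 x 26 mm, origin at the centre of its underside: leave alone
There are look-alikes about, which are no part of the job. Leave any purple look-alike of the part that bears reagent0_mid alone.

How it is judged:
By the outcome, as a careful person would: the job done as asked, in the order asked, and still so for the second after the job is handed in, with the robot touching nothing.
It also fails if it takes over 46 s, if anything falls off the work surface, if the arm or the gripper's body presses on something with over 40 N, if the wrist force passes 120 N, or if a joint passes its speed limit or range.

ROBOT

A 6-joint arm with a two-finger parallel gripper is mounted at the origin on the work surface. World frame = base frame: x ahead of the robot, y to its left, z up, the work surface at z = 0. Lengths are in m, angles in rad, forces in N, time in s.
With the tool pointing down it reaches from about 0.3 to 0.875 m from the base axis. Payload 6.4 kg.
Tool frame: the origin (TCP) lies at the very end of the fingers, on their centre line; the grasp point (between the pads) lies robot.grip_point_offset behind it (robot.grip_point_offset is the distance from the TCP to the grasp point, in m); z points along the fingers, y is the line along which they close (so a half turn about z gives the same grasp; the last joint's range is limited). The gripper opens to 88 mm and grips with 3 to 60 N. Pads are 18 mm wide; open, the fingers measure 123 mm over their backs; the gripper's body (75 mm by 187 mm) begins 45 mm behind the grasp point.
Start: joints at [-1.444, 0.181, 1.607, -0, 1.354, -0.206], TCP at [0.188, -0.543, 0.239] pointing down, gripper open.
Joint ranges: [-2.99, 2.99], [-0.89, 2.07], [0.3, 2.58], [-1.14, 4.28], [0, 2.63], [-3.12, 3.12]. Speed limits (rad/s): [2.57, 2.57, 3.01, 3.14, 3.14, 3.14].

INTERFACE

Orientations are given as [roll, pitch, yaw] about the fixed x, y, z axes, in that order (R = Rz(yaw) Ry(pitch) Rx(roll)).
In Python, from station import robot, eyes gives the robot as it stands.
- The arm moves only by the tool send_rows, never from a script. Its argument "deltas" is a list of rows, each an object with "delta_pos": the shift along the tool's x, y, z in mm, a list of three; "roll": the turn about the tool's z in rad. A call has 1 to 5 rows; each row shifts and turns the commanded pose from where the row before left it, along the tool's axes as they then stand; what a row does not reach is not made up. A row lasts 1/8 s, in which the tool goes at most 62.5 mm and 10.7 degrees, less where a joint would pass 70% of its speed; a pose out of reach is approached as far as the arm can. A call is refused whole if a number of a shift passes 62.5 or a number of a turn 0.188, either way. A call with a gripper value outside its range is refused whole. "fingers" is the finger opening in mm, from 0 to 88.1, set as the call begins (left out, the last holds). The fingers move at their own pace and stop on an object; "squeeze" is the grip in N (left out, the last holds). Time passes only in rows, so rows that do not move let the fingers close. It gives the time, the measured TCP pose, the force, the opening and the grip force at its end, in the units of the state.
- robot.sense(): the state, without advancing time (a new reading comes with each control period).
- eyes.read_camera(name): name is "scene" or "top" or "wrist"; returns a dict with "frame" (384x512x3 uint8, red, green, blue), "fovy" (degrees; the focal length in pixels is half the picture's height over the tangent of half this angle, whatever the lens; pixels are square), "cx", "cy" (the principal point, pixels), "R" (3x3) and "t" (3): a world point X has camera coordinates R X + t. Camera axes: x right, y down, z forward; pixel columns grow to the right and rows downward; lengths in m; the calibration is good to about 2 mm. A picture is of the moment at which its call begins. There is no depth.
- robot.sign_off(): hands the job in; it is judged then, once.
The state is a dict: "clock": time; "joint_pos": joint angles; "dq": joint speeds; "joint_torque": joint torques, N m; "position": TCP position; "tcp_rot": TCP orientation; "wrist_force": force on the tool from outside, world axes, zero at the start; "torque": the same for the moment, N m; "grip_width": finger opening in m; "grip_force": force on a finger pad.
Only numpy, scipy, OpenCV 4.12 (cv2) and the standard library are available. Lean on these libraries where they do the work, as an engineer would, in place of code of your own. Each camera call takes 0.05 s, during which the arm holds its last target. There are 200 camera calls.

## Working session

There is one attempt and no reset: what is moved stays moved. The work goes in short steps, Python scripts to look and compute and a tool call to move; the robot and the scene stay as the last step left them, time stands still between calls to the robot, and variables do not carry over. Pictures are saved under pics/ and viewed, at most 10 in all, crops included, and the job is handed in when it is done.

Besides the shell and the picture viewer there is one more tool, called after ">>>" as name([rows], argument=value, ...), one row to a line, values as JSON. send_rows: Moves the arm, as the interface text tells. Its arguments: {"type":"object","properties":{"deltas":{"type":"array"},"fingers":{"type":"number"},"squeeze":{"type":"number"}},"required":["deltas"]}

```bash
mkdir -p pics; ls; cat > h.py <<'E'
import numpy as np, cv2
from station import robot, eyes
def ray(c,u,v):
    f=c["frame"].shape[0]/2/np.tan(np.radians(c["fovy"])/2)
    d=c["R"].T@np.array([(u-c["cx"])/f,(v-c["cy"])/f,1.]); o=-c["R"].T@np.array(c["t"])
    return o,d
def on(c,u,v,z):
    o,d=ray(c,u,v); return o+d*(z-o[2])/d[2]
def two(a,b):
    (o,d),(p,e)=a,b
    s=np.linalg.lstsq(np.c_[d,-e],p-o,rcond=None)[0]
    P,Q=o+d*s[0],p+e*s[1]; return (P+Q)/2,np.linalg.norm(P-Q)
def save(n,c): cv2.imwrite(n,c["frame"][:,:,::-1])
E
python3 - <<'E'
from h import *
import pickle
cs={n:eyes.read_camera(n) for n in("scene","top")}
for c in cs.values(): c["R"]=np.array(c["R"])
pickle.dump(cs,open("c.pkl","wb"))
save("pics/a.png",{"frame":np.vstack([c["frame"] for c in cs.values()])[:, :]})
im=cv2.imread("pics/a.png"); cv2.imwrite("pics/scene.png",im[:384]);cv2.imwrite("pics/top.png",im[384:])
s=robot.sense();print(s["clock"],s["position"],s["tcp_rot"],robot.grip_point_offset)
for n,c in cs.items(): print(n,-c["R"].T@c["t"],c["fovy"],c["cx"],c["cy"])
E
```

```text
pics
0.1 [ 0.18779663 -0.54299755  0.23794317] [-3.14012833e+00 -2.95961111e-04  3.32835148e-01] 0.0187
scene [ 1.03440939 -0.51876667  0.90853465] 49.71497713404944 260.05862393239204 187.41235428867026
top [0.43895642 0.014587   1.07328846] 48.94054584727408 255.56355183740024 191.27757401619246
```

View pics/top.png

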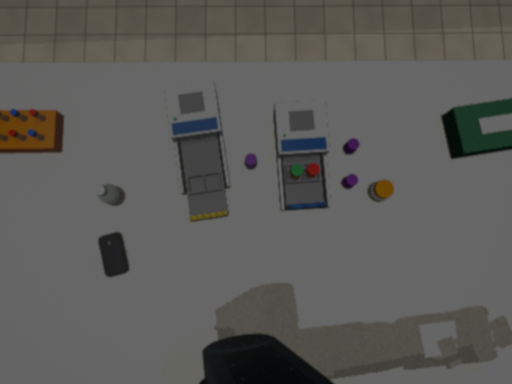

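View pics/scene.png

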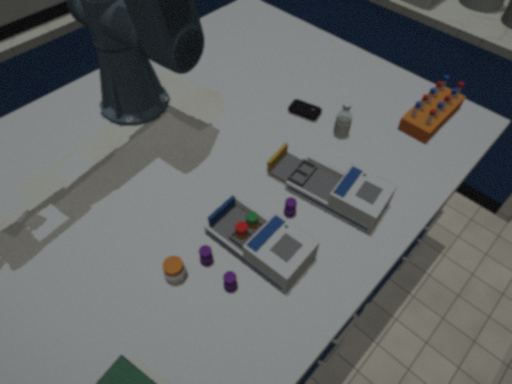

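Top view: the yellow lip is at about (209,215) and its tray is out. The blue lip is at (306,206), with the reagent bottles at (298,170) and (313,170). The blue stripe on the housing at (303,144) has the same colour as the lip. Purple look-alikes are at (251,160), (350,181) and (352,145). The scene view agrees: yellow lip (277,157), blue lip (222,211).

```bash
python3 - <<'E'
from h import *
import pickle
cs=pickle.load(open("c.pkl","rb"))
H={n:cv2.cvtColor(c["frame"],cv2.COLOR_RGB2HSV) for n,c in cs.items()}
rng={"yel":((20,120,60),(32,255,255)),"blue":((100,120,40),(118,255,255)),"red":((0,150,60),(4,255,255)),"green":((50,120,40),(85,255,255)),"purple":((130,100,40),(155,255,255)),"orange":((8,150,60),(19,255,255))}
for n,c in cs.items():
  for k,(a,b) in rng.items():
    m=cv2.inRange(H[n],a,b)
    for q in cv2.findContours(m,0,2)[0]:
      A=cv2.contourArea(q)
      if A<15 or A>1500: continue
      (x,y),wh,an=cv2.minAreaRect(q)
      z={"yel":.058,"blue":.058,"red":.075,"green":.075}.get(k,.03)
      bx=cv2.boxPoints(cv2.minAreaRect(q))
      print(n,k,A,np.round([x,y],1),np.round(wh,1),round(an),on(c,x,y,z).round(3), [tuple(on(c,*p,z)[:2].round(3)) for p in bx] if k in("yel","blue") else "")
E
```

```text
scene yel 93.0 [277.2 156.2] [ 6.2 28.7] 41 [0.539 0.103 0.058] [(np.float64(0.538), np.float64(0.055)), (np.float64(0.52), np.float64(0.155)), (np.float64(0.541), np.float64(0.152)), (np.float64(0.558), np.float64(0.054))]
scene blue 337.5 [265.5 233. ] [ 9.2 40.3] 45 [ 0.687 -0.106  0.058] [(np.float64(0.678), np.float64(-0.157)), (np.float64(0.672), np.float64(-0.049)), (np.float64(0.696), np.float64(-0.053)), (np.float64(0.701), np.float64(-0.159))]
scene blue 166.0 [221.3 210.8] [ 7.2 34.4] 48 [ 0.562 -0.134  0.058] [(np.float64(0.555), np.float64(-0.179)), (np.float64(0.549), np.float64(-0.085)), (np.float64(0.57), np.float64(-0.088)), (np.float64(0.575), np.float64(-0.181))]
scene blue 230.0 [347.6 181.4] [ 8.6 30.8] 37 [0.736 0.165 0.058] [(np.float64(0.731), np.float64(0.114)), (np.float64(0.716), np.float64(0.22)), (np.float64(0.741), np.float64(0.217)), (np.float64(0.754), np.float64(0.113))]
scene blue 17.0 [75.5 41.5] [ 5.7 14.1] 45 [-0.359  0.019  0.058] [(np.float64(-0.36), np.float64(-0.008)), (np.float64(-0.391), np.float64(0.052)), (np.float64(-0.358), np.float64(0.
[... 2096 characters left out ...]
), np.float64(0.202))]
top blue 17.0 [ 13.5 112. ] [4. 5.] 90 [0.792 0.599 0.058] [(np.float64(0.797), np.float64(0.606)), (np.float64(0.797), np.float64(0.594)), (np.float64(0.787), np.float64(0.593)), (np.float64(0.787), np.float64(0.605))]
top red 98.0 [313. 169.] [11.3 11.3] 45 [ 0.637 -0.138  0.075] 
top red 16.5 [ 32.5 112. ] [4. 5.] 90 [0.785 0.544 0.075] 
top green 87.5 [296.5 170. ] [10. 11.] 90 [ 0.635 -0.098  0.075] 
top purple 88.0 [350.3 180.3] [10.3 13. ] 56 [ 0.616 -0.238  0.03 ] 
top purple 85.0 [250.5 161. ] [12.  9.] 90 [0.668 0.012 0.03 ] 
top purple 84.0 [352.8 144.3] [ 9.9 10.6] 45 [ 0.709 -0.249  0.03 ] 
top orange 230.5 [383.5 188.5] [17. 17.] 90 [ 0.594 -0.321  0.03 ]
```

>>> send_rows([
  {"delta_pos":[0,0,0],"roll":0.096},
  {"delta_pos":[0,0,0],"roll":0.096},
  {"delta_pos":[20,-30,0],"roll":0},
  {"delta_pos":[25,-40,0],"roll":0},
  {"delta_pos":[25,-40,0],"roll":0},
], fingers=0)

```text
clock: 0.72
position: [0.242, -0.4233, 0.2382]
tcp_rot: [-3.141, -0.0, 0.14]
wrist_force: [0.7, 0.4, -0.5]
grip_width: 0.0402
grip_force: 0.0
```

>>> send_rows([
  {"delta_pos":[25,-40,0],"roll":0},
  {"delta_pos":[25,-40,0],"roll":0},
  {"delta_pos":[25,-40,0],"roll":0},
  {"delta_pos":[25,-40,0],"roll":0},
  {"delta_pos":[25,-40,0],"roll":0},
])

```text
clock: 1.35
position: [0.3377, -0.2076, 0.2385]
tcp_rot: [-3.141, -0.0, 0.14]
wrist_force: [1.5, -0.3, -0.4]
grip_width: 0.0002
grip_force: 0.0
```

>>> send_rows([
  {"delta_pos":[25,-40,0],"roll":0},
  {"delta_pos":[25,-40,0],"roll":0},
  {"delta_pos":[25,-40,0],"roll":0},
  {"delta_pos":[25,-40,0],"roll":0},
  {"delta_pos":[25,-40,0],"roll":0},
])

```text
clock: 1.98
position: [0.4334, 0.008, 0.2386]
tcp_rot: [3.141, 0.0, 0.141]
wrist_force: [0.8, -1.3, -0.1]
grip_width: 0.0005
grip_force: 0.0
```

>>> send_rows([
  {"delta_pos":[20,-35,0],"roll":0},
  {"delta_pos":[20,-35,0],"roll":0},
  {"delta_pos":[14,-24,0],"roll":0},
  {"delta_pos":[0,0,30],"roll":0},
  {"delta_pos":[0,0,30],"roll":0},
])

```text
clock: 2.6
position: [0.4734, 0.1076, 0.1779]
tcp_rot: [3.142, -0.0, 0.142]
wrist_force: [-0.3, 0.7, 0.2]
grip_width: 0.0007
grip_force: 0.0
```

```bash
python3 - <<'E'
from h import *
c=eyes.read_camera("wrist");c["R"]=np.array(c["R"]);save("pics/w1.png",c)
s=robot.sense();print(s["position"],s["wrist_force"],-c["R"].T@c["t"])
h=cv2.cvtColor(c["frame"],cv2.COLOR_RGB2HSV)
for k,a,b in(("y",(20,120,60),(32,255,255)),("b",(100,120,40),(118,255,255))):
  for q in cv2.findContours(cv2.inRange(h,a,b),0,2)[0]:
    if cv2.contourArea(q)>150:
      r=cv2.minAreaRect(q);print(k,r,[on(c,*p,.058)[:2].round(3).tolist() for p in cv2.boxPoints(r)])
E
```

```text
[0.47054616 0.10737854 0.17360218] [-2.41182105 -0.57426195 -2.63143645] [0.54810465 0.11775099 0.32459126]
y ((257.0, 127.5), (13.0, 104.0), 90.0) [[0.528, 0.161], [0.541, 0.073], [0.53, 0.071], [0.517, 0.16]]
b ((494.5000305175781, 138.0), (34.04864501953125, 12.041595458984375), 4.763641834259033) [[0.544, -0.077], [0.554, -0.074], [0.556, -0.104], [0.546, -0.107]]
```

View pics/w1.png

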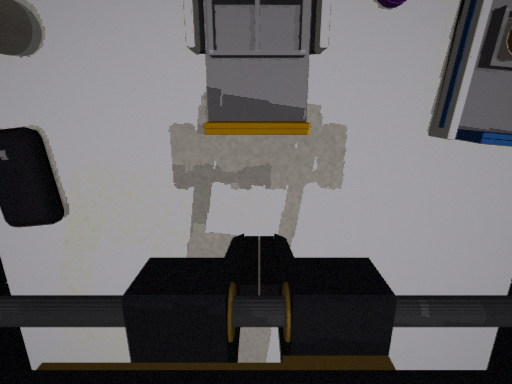

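The yellow lip is at (257,127) in the wrist picture, straight ahead of the closed fingertips at (260,240). The wrist and top views agree on its place at 58 mm height. Next I descend and push.

>>> send_rows([
  {"delta_pos":[0,0,30],"roll":0},
  {"delta_pos":[0,0,40],"roll":0},
  {"delta_pos":[0,0,40],"roll":0},
  {"delta_pos":[0,0,32],"roll":0},
  {"delta_pos":[15,0,0],"roll":0},
])

```text
clock: 3.28
position: [0.485, 0.1091, 0.034]
tcp_rot: [-3.14, 0.007, 0.141]
wrist_force: [0.5, -0.4, 0.6]
grip_width: 0.0006
grip_force: 0.0
```

>>> send_rows([
  {"delta_pos":[12,0,0],"roll":0},
  {"delta_pos":[7,0,0],"roll":0},
  {"delta_pos":[7,0,0],"roll":0},
  {"delta_pos":[8,0,0],"roll":0},
  {"delta_pos":[8,0,0],"roll":0},
])

```text
clock: 3.9
position: [0.5301, 0.1151, 0.0369]
tcp_rot: [-3.142, 0.0, 0.141]
wrist_force: [-2.2, 0.3, 1.9]
grip_width: 0.0002
grip_force: 1.0
```

>>> send_rows([
  {"delta_pos":[8,0,0],"roll":0},
  {"delta_pos":[8,0,0],"roll":0},
  {"delta_pos":[8,0,0],"roll":0},
  {"delta_pos":[8,0,0],"roll":0},
  {"delta_pos":[8,0,0],"roll":0},
])

```text
clock: 4.53
position: [0.57, 0.1208, 0.0367]
tcp_rot: [-3.142, -0.0, 0.141]
wrist_force: [-2.4, -0.1, 1.9]
grip_width: 0.0005
grip_force: 1.0
```

>>> send_rows([
  {"delta_pos":[5,0,0],"roll":0},
  {"delta_pos":[3,0,0],"roll":0},
  {"delta_pos":[2,0,0],"roll":0},
  {"delta_pos":[2,0,0],"roll":0},
  {"delta_pos":[2,0,0],"roll":0},
])

```text
clock: 5.15
position: [0.5832, 0.1226, 0.0366]
tcp_rot: [-3.142, 0.0, 0.141]
wrist_force: [-1.4, 0.0, 0.3]
grip_width: 0.0002
grip_force: 0.8
```

>>> send_rows([
  {"delta_pos":[1,0,0],"roll":0},
  {"delta_pos":[1,0,0],"roll":0},
  {"delta_pos":[1,0,0],"roll":0},
])

```text
clock: 5.52
position: [0.5849, 0.1229, 0.0366]
tcp_rot: [3.142, 0.003, 0.141]
wrist_force: [-9.8, -1.8, 7.3]
grip_width: 0.0003
grip_force: 4.9
```

>>> send_rows([
  {"delta_pos":[1,0,0],"roll":0},
  {"delta_pos":[1,0,0],"roll":0},
])

```text
clock: 5.78
position: [0.5849, 0.1229, 0.0366]
tcp_rot: [3.141, 0.008, 0.141]
wrist_force: [-18.4, -3.6, 16.2]
grip_width: 0.0005
grip_force: 9.2
```

>>> send_rows([
  {"delta_pos":[-15,0,0],"roll":0},
  {"delta_pos":[-25,0,0],"roll":0},
  {"delta_pos":[0,0,-45],"roll":0},
  {"delta_pos":[0,0,-45],"roll":0},
  {"delta_pos":[0,0,-45],"roll":0.086},
])

```text
clock: 6.4
position: [0.5491, 0.1177, 0.1735]
tcp_rot: [3.142, -0.002, 0.053]
wrist_force: [-0.3, -0.5, 0.1]
grip_width: 0.0004
grip_force: 0.0
```

>>> send_rows([
  {"delta_pos":[-10,40,0],"roll":0},
  {"delta_pos":[-10,50,0],"roll":0},
  {"delta_pos":[-10,50,0],"roll":0},
  {"delta_pos":[-10,50,0],"roll":0},
  {"delta_pos":[0,50,0],"roll":0},
])

```text
clock: 7.02
position: [0.5218, -0.1259, 0.1723]
tcp_rot: [3.141, -0.002, 0.055]
wrist_force: [0.3, 0.0, 0.2]
grip_width: 0.0002
grip_force: 0.0
```

```bash
python3 - <<'E'
from h import *
s=robot.sense();print(s["clock"],s["position"],s["tcp_rot"],s["wrist_force"])
for n in("wrist","top"):
  c=eyes.read_camera(n);c["R"]=np.array(c["R"]);save(f"pics/{n}2.png",c)
  h=cv2.cvtColor(c["frame"],cv2.COLOR_RGB2HSV)
  for k,a,b in(("y",(20,120,60),(32,255,255)),("b",(100,120,40),(118,255,255))):
   for q in cv2.findContours(cv2.inRange(h,a,b),0,2)[0]:
    if cv2.contourArea(q)>60:
      r=cv2.minAreaRect(q);print(n,k,np.round(r[0]),[on(c,*p,.058)[:2].round(3).tolist() for p in cv2.boxPoints(r)])
E
```

```text
7.025 [ 0.52184927 -0.12587002  0.1722627 ] [ 3.14078019e+00 -1.68308187e-03  5.46888435e-02] [0.30238554 0.02377631 0.22239408]
wrist y [22. 81.] [[0.6, 0.089], [0.611, 0.086], [0.61, 0.05], [0.6, 0.052]]
wrist b [258. 157.] [[0.558, -0.079], [0.563, -0.169], [0.549, -0.17], [0.544, -0.079]]
wrist b [44. 36.] [[0.663, 0.053], [0.665, 0.048], [0.613, 0.041], [0.612, 0.046]]
top y [203. 186.] [[0.599, 0.173], [0.612, 0.083], [0.6, 0.081], [0.587, 0.172]]
top b [304. 144.] [[0.714, -0.065], [0.719, -0.174], [0.693, -0.175], [0.688, -0.066]]
top b [194. 126.] [[0.757, 0.206], [0.772, 0.1], [0.748, 0.096], [0.733, 0.202]]
```

View pics/wrist2.png

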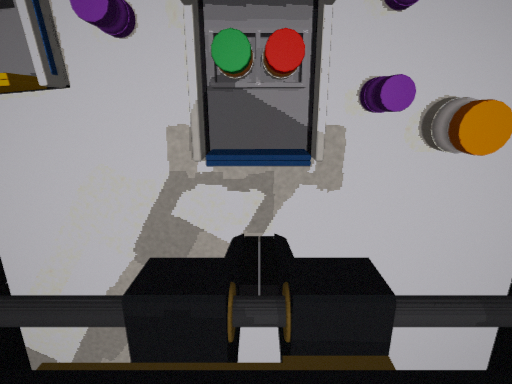

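View pics/top2.png

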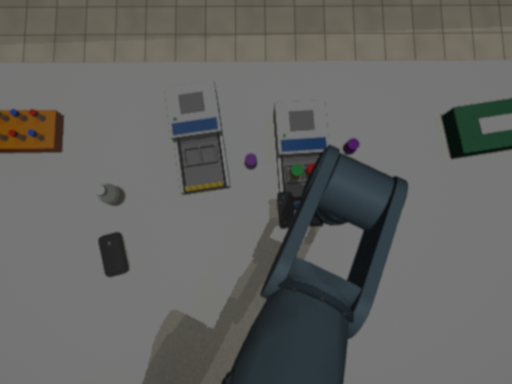

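The wrist view shows the blue lip at (258,157), centred ahead of the fingertips, with the bottles at (232,52) and (284,50) upright behind the well. The top view shows the yellow lip home at (203,186), at the same lip-to-stripe distance as the blue. I go over the lip into the free well.

>>> send_rows([
  {"delta_pos":[20,0,0],"roll":0},
  {"delta_pos":[25,0,0],"roll":0},
  {"delta_pos":[13,0,0],"roll":0},
  {"delta_pos":[0,0,0],"roll":0},
  {"delta_pos":[0,0,30],"roll":0},
])

```text
clock: 7.75
position: [0.5812, -0.1213, 0.1438]
tcp_rot: [3.139, -0.005, 0.055]
wrist_force: [0.4, -0.7, -0.3]
grip_width: 0.0004
grip_force: 0.0
```

>>> send_rows([
  {"delta_pos":[0,0,30],"roll":0},
  {"delta_pos":[0,0,30],"roll":0},
  {"delta_pos":[0,0,30],"roll":0},
  {"delta_pos":[0,0,15],"roll":0},
  {"delta_pos":[0,0,6],"roll":0},
])

```text
clock: 8.38
position: [0.5792, -0.1207, 0.0302]
tcp_rot: [-3.141, 0.001, 0.055]
wrist_force: [0.4, -0.5, 1.0]
grip_width: 0.0008
grip_force: 0.0
```

>>> send_rows([
  {"delta_pos":[0,0,0],"roll":0},
  {"delta_pos":[-2,0,0],"roll":0},
  {"delta_pos":[-2,0,0],"roll":0},
  {"delta_pos":[-1.5,0,0],"roll":0},
  {"delta_pos":[-1.5,0,0],"roll":0},
])

```text
clock: 9.0
position: [0.5727, -0.1214, 0.0309]
tcp_rot: [3.141, -0.0, 0.055]
wrist_force: [0.2, -0.4, -0.2]
grip_width: 0.0001
grip_force: 0.0
```

>>> send_rows([
  {"delta_pos":[-1,0,0],"roll":0},
  {"delta_pos":[-1,0,0],"roll":0},
  {"delta_pos":[-1,0,0],"roll":0},
  {"delta_pos":[-1,0,0],"roll":0},
  {"delta_pos":[-1,0,0],"roll":0},
])

```text
clock: 9.62
position: [0.5677, -0.1216, 0.0307]
tcp_rot: [-3.142, -0.0, 0.055]
wrist_force: [0.3, 0.3, 0.9]
grip_width: 0.0006
grip_force: 0.0
```

>>> send_rows([
  {"delta_pos":[-1,0,0],"roll":0},
  {"delta_pos":[-1,0,0],"roll":0},
  {"delta_pos":[-1,0,0],"roll":0},
  {"delta_pos":[-1,0,0],"roll":0},
  {"delta_pos":[-1,0,0],"roll":0},
])

```text
clock: 10.25
position: [0.5629, -0.1219, 0.0308]
tcp_rot: [3.142, -0.0, 0.055]
wrist_force: [1.1, 0.3, -1.0]
grip_width: 0.0004
grip_force: 0.8
```

>>> send_rows([
  {"delta_pos":[-1.5,0,0],"roll":0},
  {"delta_pos":[-1.5,0,0],"roll":0},
  {"delta_pos":[-2,0,0],"roll":0},
  {"delta_pos":[-2,0,0],"roll":0},
  {"delta_pos":[-2,0,0],"roll":0},
])

```text
clock: 10.88
position: [0.5537, -0.1224, 0.0307]
tcp_rot: [3.142, -0.0, 0.055]
wrist_force: [2.0, -0.5, -0.5]
grip_width: 0.0008
grip_force: 0.8
```

>>> send_rows([
  {"delta_pos":[-2.5,0,0],"roll":0},
  {"delta_pos":[-2.5,0,0],"roll":0},
  {"delta_pos":[-2.5,0,0],"roll":0},
  {"delta_pos":[-2.5,0,0],"roll":0},
  {"delta_pos":[-2.5,0,0],"roll":0},
])

```text
clock: 11.5
position: [0.5412, -0.1231, 0.0307]
tcp_rot: [3.142, -0.0, 0.055]
wrist_force: [2.0, -0.5, -1.4]
grip_width: 0.0004
grip_force: 0.8
```

>>> send_rows([
  {"delta_pos":[-2.5,0,0],"roll":0},
  {"delta_pos":[-2.5,0,0],"roll":0},
  {"delta_pos":[-2.5,0,0],"roll":0},
  {"delta_pos":[-2.5,0,0],"roll":0},
  {"delta_pos":[-2.5,0,0],"roll":0},
])

```text
clock: 12.12
position: [0.5287, -0.1238, 0.0307]
tcp_rot: [3.142, 0.0, 0.055]
wrist_force: [1.7, -0.7, -0.4]
grip_width: 0.0007
grip_force: 0.8
```

>>> send_rows([
  {"delta_pos":[-2.5,0,0],"roll":0},
  {"delta_pos":[-2.5,0,0],"roll":0},
  {"delta_pos":[-2.5,0,0],"roll":0},
  {"delta_pos":[-2.5,0,0],"roll":0},
  {"delta_pos":[-2.5,0,0],"roll":0},
])

```text
clock: 12.75
position: [0.5162, -0.1245, 0.0308]
tcp_rot: [3.142, -0.0, 0.055]
wrist_force: [1.0, -0.8, -0.5]
grip_width: 0.0005
grip_force: 0.8
```

>>> send_rows([
  {"delta_pos":[-2.5,0,0],"roll":0},
  {"delta_pos":[-2.5,0,0],"roll":0},
  {"delta_pos":[-2.5,0,0],"roll":0},
  {"delta_pos":[-2.5,0,0],"roll":0},
  {"delta_pos":[-2.5,0,0],"roll":0},
])

```text
clock: 13.38
position: [0.5037, -0.1251, 0.0307]
tcp_rot: [3.142, -0.0, 0.055]
wrist_force: [1.1, -0.9, -1.3]
grip_width: 0.0004
grip_force: 0.8
```

>>> send_rows([
  {"delta_pos":[-2.5,0,0],"roll":0},
  {"delta_pos":[-2.5,0,0],"roll":0},
  {"delta_pos":[-2.5,0,0],"roll":0},
  {"delta_pos":[-2.5,0,0],"roll":0},
  {"delta_pos":[-2.5,0,0],"roll":0},
])

```text
clock: 14.0
position: [0.4913, -0.1258, 0.0308]
tcp_rot: [3.142, -0.0, 0.055]
wrist_force: [1.9, -0.8, -0.9]
grip_width: 0.0009
grip_force: 0.8
```

>>> send_rows([
  {"delta_pos":[-2.5,0,0],"roll":0},
  {"delta_pos":[-2.5,0,0],"roll":0},
  {"delta_pos":[-2.5,0,0],"roll":0},
  {"delta_pos":[-2,0,0],"roll":0},
  {"delta_pos":[-1.5,0,0],"roll":0},
])

```text
clock: 14.62
position: [0.4803, -0.1264, 0.0307]
tcp_rot: [3.142, -0.0, 0.055]
wrist_force: [2.2, -0.9, -0.8]
grip_width: 0.0001
grip_force: 0.8
```

>>> send_rows([
  {"delta_pos":[-1.5,0,0],"roll":0},
  {"delta_pos":[-1.5,0,0],"roll":0},
  {"delta_pos":[-1.5,0,0],"roll":0},
  {"delta_pos":[-1.5,0,0],"roll":0},
  {"delta_pos":[-1,0,0],"roll":0},
])

```text
clock: 15.25
position: [0.4733, -0.1268, 0.0307]
tcp_rot: [-3.142, 0.0, 0.055]
wrist_force: [2.5, -0.5, 0.1]
grip_width: 0.0004
grip_force: 0.8
```

>>> send_rows([
  {"delta_pos":[-0.8,0,0],"roll":0},
  {"delta_pos":[-0.8,0,0],"roll":0},
  {"delta_pos":[-0.8,0,0],"roll":0},
  {"delta_pos":[-0.8,0,0],"roll":0},
  {"delta_pos":[-0.8,0,0],"roll":0},
])

```text
clock: 15.88
position: [0.4694, -0.127, 0.0307]
tcp_rot: [-3.142, -0.0, 0.055]
wrist_force: [2.8, -0.5, 0.0]
grip_width: 0.0007
grip_force: 0.8
```

>>> send_rows([
  {"delta_pos":[-0.8,0,0],"roll":0},
  {"delta_pos":[-0.8,0,0],"roll":0},
  {"delta_pos":[-0.8,0,0],"roll":0},
  {"delta_pos":[-0.8,0,0],"roll":0},
  {"delta_pos":[-0.8,0,0],"roll":0},
])

```text
clock: 16.5
position: [0.4665, -0.1272, 0.0308]
tcp_rot: [3.141, -0.003, 0.054]
wrist_force: [9.0, 0.9, -5.4]
grip_width: 0.0002
grip_force: 4.6
```

>>> send_rows([
  {"delta_pos":[-0.8,0,0],"roll":0},
  {"delta_pos":[-0.5,0,0],"roll":0},
])

```text
clock: 16.75
position: [0.4665, -0.1272, 0.0309]
tcp_rot: [3.141, -0.006, 0.054]
wrist_force: [14.2, 2.6, -10.8]
grip_width: 0.0006
grip_force: 7.3
```

>>> send_rows([
  {"delta_pos":[3,0,0],"roll":0},
  {"delta_pos":[5,0,0],"roll":0},
  {"delta_pos":[7,0,0],"roll":0},
  {"delta_pos":[0,0,0],"roll":0},
  {"delta_pos":[0,0,-15],"roll":0},
])

```text
clock: 17.38
position: [0.478, -0.1259, 0.0452]
tcp_rot: [-3.14, 0.003, 0.055]
wrist_force: [0.1, -1.2, 0.2]
grip_width: 0.0005
grip_force: 0.0
```

>>> send_rows([
  {"delta_pos":[0,0,-30],"roll":0},
  {"delta_pos":[0,0,-40],"roll":0},
  {"delta_pos":[0,0,-40],"roll":0},
  {"delta_pos":[-30,0,-30],"roll":0},
  {"delta_pos":[-40,0,-10],"roll":0},
])

```text
clock: 18.0
position: [0.4097, -0.131, 0.1989]
tcp_rot: [3.139, -0.004, 0.056]
wrist_force: [-0.3, -0.3, -0.7]
grip_width: 0.0007
grip_force: 0.0
```

```bash
python3 - <<'E'
from h import *
s=robot.sense();print(s["clock"],s["position"],s["wrist_force"])
for n in("wrist","scene","top"):
  c=eyes.read_camera(n);c["R"]=np.array(c["R"]);save(f"pics/{n}3.png",c)
  h=cv2.cvtColor(c["frame"],cv2.COLOR_RGB2HSV)
  for k,a,b in(("y",(20,120,60),(32,255,255)),("b",(100,120,40),(118,255,255))):
   for q in cv2.findContours(cv2.inRange(h,a,b),0,2)[0]:
    if cv2.contourArea(q)>60:
      r=cv2.minAreaRect(q);print(n,k,np.round(r[0]),on(c,*r[0],.058)[:2].round(3))
E
```

```text
18.0 [ 0.40969235 -0.13098425  0.19887753] [-0.3299495  -0.27486314 -0.73112273]
wrist y [288. 314.] [ 0.261 -0.174]
wrist b [259. 141.] [ 0.453 -0.13 ]
scene y [299. 167.] [0.61  0.114]
scene b [266. 233.] [ 0.687 -0.106]
scene b [194. 191.] [ 0.466 -0.139]
scene b [348. 181.] [0.736 0.165]
scene b [504. 166.] [1.018 0.513]
scene b [42. 69.] [-0.294 -0.148]
scene b [398.  39.] [0.468 0.86 ]
top y [383. 189.] [ 0.588 -0.31 ]
top y [203. 186.] [0.6   0.127]
top b [303. 144.] [ 0.703 -0.119]
top b [194. 126.] [0.753 0.151]
```

View pics/wrist3.png

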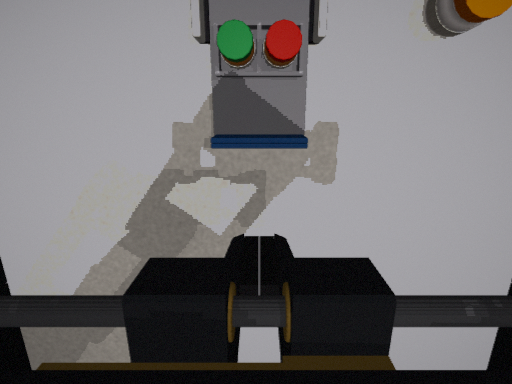

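View pics/scene3.png

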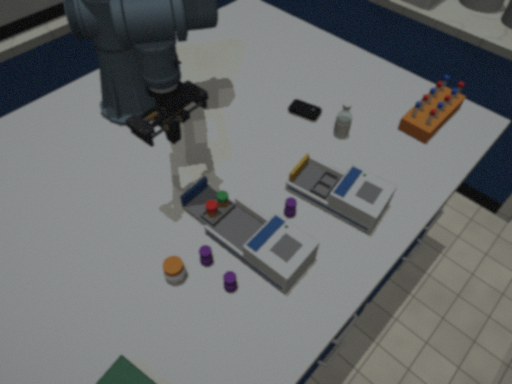

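The wrist view shows the blue lip at (259,141), 100 mm out, with both bottles standing at (237,42) and (283,42). The scene view shows the yellow lip home at (299,167) and the other things where they were. The arm is clear of everything.

>>> send_rows([
  {"delta_pos":[0,0,0],"roll":0},
  {"delta_pos":[0,0,0],"roll":0},
])

```text
clock: 18.4
position: [0.4097, -0.1302, 0.1955]
tcp_rot: [-3.141, 0.0, 0.055]
wrist_force: [-0.1, -0.5, 0.4]
grip_width: 0.0005
grip_force: 0.0
```

```bash
python3 -c "
from station import robot
print(robot.sign_off())"
```

```text
the job is handed in; nothing more can be done
None
```

The yellow tray is fully home, the blue tray is drawn out to its stop with both reagent bottles standing, and the arm is clear; I handed the job in at 18.4 s.

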